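# Hang the small dispensing basket on the double hook

### The arm

A 6-joint arm with a two-finger parallel gripper is mounted at the origin on the work surface. World frame = base frame: x ahead of the robot, y to its left, z up, the work surface at z = 0. Lengths are in m, angles in rad, forces in N, time in s.
With the tool pointing down it reaches from about 0.35 to 0.8 m from the base axis. Payload 7.3 kg.
Tool frame: the origin (TCP) lies at the very end of the fingers, on their centre line; the grasp point (between the pads) lies robot.grip_depth behind it (robot.grip_depth is the distance from the TCP to the grasp point, in m); z points along the fingers, y is the direction in which the jaws open and shut (so a half turn about z gives the same grasp; the last joint's range is limited). The gripper opens to 85 mm and grips with 20 to 120 N. Pads are 22 mm wide; open, the fingers measure 114 mm over their backs; the gripper's body (76 mm by 85 mm) begins 54 mm behind the grasp point. The pads swing forward as they close: fully open they stand 13 mm farther back than shut.
Start: joints at [1.095, 0.342, 1.524, -0, 1.275, -0.146], TCP at [0.17, 0.497, 0.231] pointing down, gripper open.
Joint ranges: [-2.53, 2.53], [-0.77, 2.02], [0.04, 2.7], [-1, 4.14], [0.28, 2.66], [-3.11, 3.11]. Speed limits (rad/s): [2.57, 2.57, 3.14, 3.14, 3.14, 3.14].

### API

Orientations are given as a unit quaternion [w, x, y, z].
In Python, from cell import robot gives the robot as it stands.
- The arm moves only by the shell command python3 -m pendant 'ROWS'. ROWS is JSON, a list that holds one entry, the list of rows, each a list of 7 numbers: the turn, a rotation vector about the world's x, y, z in degrees, then the shift along the world's x, y, z in cm, then the closure in counts, from 0 (fully open) to 255 (shut). In form: [[[rx, ry, rz, tx, ty, tz, hand], ...]]. A call has 1 to 5 rows; each row is the pose to reach, as a shift and turn from the pose measured when the call began; what a row does not reach only later rows make up. A row lasts 1/10 s, in which the tool goes at most 50 mm and 8.59 degrees, less where a joint would pass 70% of its speed; a pose out of reach is approached as far as the arm can. A call with a gripper value outside its range is refused whole. The fingers move at their own pace and stop on an object; the grip force is fixed at half the most. Time passes only in rows, so rows that repeat a pose let the fingers close. It gives the time, the measured TCP pose, the force and the opening at its end, in the units of the state.
- robot.state(): the state, without advancing time (a new reading comes with each control period).
- robot.snapshot(name): name is "scene" or "top" or "wrist"; returns a dict with "color" (384x512x3 uint8, blue, green, red), "z_map" (384x512 float32, m along the optical axis (not along the pixel's ray), 0 where there is no reading), "fx", "fy", "cx", "cy" (pixels), "extrinsics" (4x4, takes a point from world to camera coordinates). Camera axes: x right, y down, z forward; pixel columns grow to the right and rows downward; lengths in m; the calibration is good to about 2 mm. A picture is of the moment at which its call begins.
- robot.sign_off(): hands the job in, once; it reports no verdict.
The state is a dict: "t": time; "q": joint angles; "joint_velocities": joint speeds; "tau": joint torques, N m; "ee_pos": TCP position; "orientation": TCP orientation; "force": force on the tool from outside, world axes, zero at the start; "ft_torque": the same for the moment, N m; "finger_gap": finger opening in m.
Only numpy, scipy, OpenCV 4.12 (cv2) and the standard library are available. Lean on these libraries where they do the work, as an engineer would, in place of code of your own. Each camera call takes 0.05 s, during which the arm holds its last target. There are 200 camera calls.

### The job

Clear the pharmacy counter: take the smaller of the two handled baskets and hang it by its handle on the stand's double hook, so that the handle rests down on both prongs and the basket hangs level and still. Leave the larger basket and the medicine bottle where they stand.

Things in the scene. Friction and masses are not known exactly. Their poses are not given: they have to be found in the camera images.
- small_basket: Smaller of two loose grey plastic baskets: 90 (x) x 132 (y) mm, walls 4 thick, 55 high, 100-210 g. Rigid, fixed black hoop handle of flat strap: uprights at y = +-62 mm, x = 0, joined by a straight level bar along y over the basket's middle, 14 mm wide, 9 mm high, its centreline 130 mm above the underside. Same either way round. Origin: centre of the underside, z up.
- large_basket: The larger grey basket of the same form, to be left alone: 140 mm along x, 200 mm along y, walls 70 mm high, top of its black hoop handle (along y) at 150 mm. Loose, about 400 g. Origin: centre of the underside, z up.
- hook_stand: Fixed steel stand, double hook. Origin: on the counter below the hook's middle, z up. Two 8 mm prongs at y = +-38 mm point to -x (robot side), level from x = 105 to -18 (top 159 mm high), tips turned up at x = -34, top 179. The bar goes across both near x = 0 to 10, coming in from -x. Behind: 12 mm crossbar at x = 105, top 161, on a 16 mm post at y = 0. Base plate 8 high, x -40 to 125, y +-65.
- bottle: Amber medicine bottle with a white cap, loose, 64 mm in diameter, 160 mm tall, about 400 g, left of the work; to be left alone. Origin: centre of the underside, z up.

How it is judged:
By the outcome, as a careful person would: the job done as asked, in the order asked, and still so for the second after the job is handed in, with the robot touching nothing.
It also fails if it takes over 54 s, if anything falls off the work surface, if the arm or the gripper's body presses on something with over 40 N, if the wrist force passes 120 N, or if a joint passes its speed limit or range.

## Working session

There is one attempt and no reset: what is moved stays moved. The work goes in short steps, Python scripts to look and compute and a shell command to move; the robot and the scene stay as the last step left them, time stands still between calls to the robot, and variables do not carry over. Pictures are saved under pics/ and viewed, about 8 in all and at most 12, crops included, and the job is handed in when it is done.

```bash
mkdir -p pics; cat > h.py <<'E'
import numpy as np, cv2
from cell import robot
def snap(n,f):
    s=robot.snapshot(n); cv2.imwrite('pics/'+f,s['color']); np.savez('pics/'+f+'.npz',**s); return s
def cloud(s):
    z=s['z_map']; v,u=np.mgrid[:z.shape[0],:z.shape[1]]
    p=np.stack([(u-s['cx'])/s['fx']*z,(v-s['cy'])/s['fy']*z,z],-1)
    E=np.array(s['extrinsics']); w=(p-E[:3,3])@E[:3,:3]; w[z==0]=np.nan; return w
E
python3 - <<'E'
from h import *
print(robot.state(),robot.grip_depth)
a=snap('scene','s1.png');b=snap('top','t1.png')
w=cloud(b);np.set_printoptions(precision=3,suppress=True)
h=np.nan_to_num(w[...,2]);g=np.clip(h/0.25*255,0,255).astype('uint8')
cv2.imwrite('pics/both.png',cv2.resize(np.hstack([a['color'],b['color']]),(800,300)))
E
```

```text
{'t': 0.0, 'q': array([ 1.09501721e+00,  3.42696831e-01,  1.52503999e+00,  3.95798549e-05,
        1.27540268e+00, -1.45952103e-01]), 'joint_velocities': array([-3.26303202e-05, -1.05769491e-03,  3.58540777e-04, -1.44732710e-03,
       -1.40900098e-03,  8.11734872e-05]), 'tau': array([-9.33701449e-04, -4.33674216e+01, -2.46003717e+01, -4.03889126e-04,
        8.05707386e-03, -1.93810212e-05]), 'ee_pos': array([0.16979022, 0.49635166, 0.23063138]), 'orientation': array([-2.54598988e-04,  1.64172658e-01,  9.86431315e-01, -7.30565678e-04]), 'force': array([-0.38615388, -0.06553553, -0.03619332]), 'ft_torque': array([ 0.00783734,  0.00618503, -0.0399483 ]), 'finger_gap': 0.0851006656971544} 0.0187
```

View pics/t1.png

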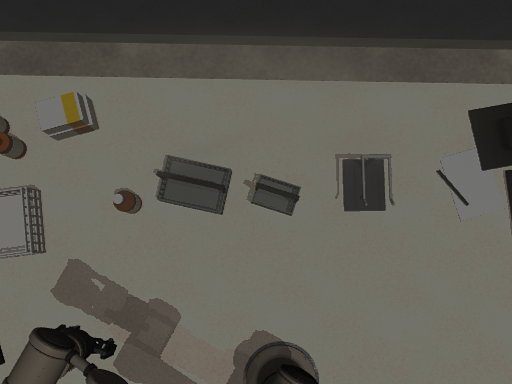

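View pics/s1.png

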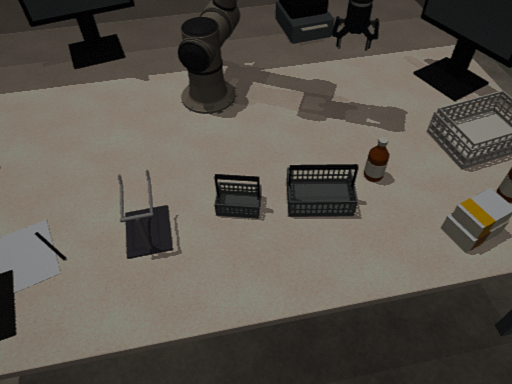

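The top view shows the small basket at about (275,193) with its handle running (247,182)–(298,197). The large basket is at (195,184), the bottle at (125,200) and the stand at (363,183). In the scene view, the small basket is at (238,197) and the stand at (148,225).

```bash
python3 - <<'E'
from h import *
np.set_printoptions(precision=4,suppress=True)
s=np.load('pics/t1.png.npz');w=cloud(s)
def pts(w,u0,u1,v0,v1,zl,zh):
    p=w[v0:v1,u0:u1].reshape(-1,3); return p[(p[:,2]>zl)&(p[:,2]<zh)]
def line(p,n):
    c,(sz),a=cv2.minAreaRect(p[:,:2].astype('float32')*1000)
    vx,vy,x,y=cv2.fitLine(p[:,:2].astype('float32'),cv2.DIST_HUBER,0,1e-4,1e-4).ravel()
    print(n,len(p),'rect',c,sz,a,'fit',x,y,np.degrees(np.arctan2(vy,vx)),'z',np.percentile(p[:,2],[5,50,95]))
line(pts(w,235,310,165,225,.115,.2),'small handle')
line(pts(w,235,310,165,225,.03,.2),'small basket')
line(pts(w,145,238,145,220,.13,.2),'large handle')
line(pts(w,145,238,145,220,.03,.2),'large all')
line(pts(w,325,405,145,162,.13,.2),'crossbar')
line(pts(w,325,346,160,212,.13,.22),'prongL')
line(pts(w,384,405,160,212,.13,.22),'prongR')
line(pts(w,325,405,145,220,.003,.02),'base')
line(pts(w,105,145,180,220,.1,.2),'bottle')
s=np.load('pics/s1.png.npz');w=cloud(s)
line(pts(w,205,275,165,225,.115,.2),'sc small handle')
line(pts(w,205,275,165,225,.03,.2),'sc small basket')
line(pts(w,110,136,165,225,.13,.22),'sc prong')
line(pts(w,137,160,165,212,.13,.22),'sc prong')
line(pts(w,110,190,195,260,.003,.02),'sc base')
E
```

```text
small handle 226 rect (565.17578125, 27.64327621459961) (130.05125427246094, 15.034258842468262) 73.1184310913086 fit 0.5648914 0.028036088 73.35578 z [0.1282 0.1336 0.1384]
small basket 465 rect (565.42724609375, 27.910247802734375) (131.65676879882812, 91.17593383789062) 73.39885711669922 fit 0.56600404 0.027810555 72.7028 z [0.0406 0.0779 0.1373]
large handle 348 rect (590.5398559570312, 279.42376708984375) (198.81546020507812, 14.563577651977539) 78.60101318359375 fit 0.58982843 0.27810535 78.6538 z [0.1442 0.149  0.1536]
large all 917 rect (590.76708984375, 279.49774169921875) (202.0621337890625, 141.09024047851562) 78.66596984863281 fit 0.5959112 0.28214052 79.22723 z [0.0358 0.0713 0.1523]
crossbar 157 rect (664.19580078125, -250.14317321777344) (21.532060623168945, 84.48921203613281) 0.8495336174964905 fit 0.6653076 -0.24913731 -87.72887 z [0.1533 0.1585 0.1636]Traceback (most recent call last):
  File "<stdin>", line 15, in <module>
  File "<stdin>", line 8, in line
cv2.error: OpenCV(4.12.0) /io/opencv/modules/imgproc/src/linefit.cpp:50: error: (-215:Assertion failed) count > 0 in function 'fitLine2D_wods'
```

```bash
python3 - <<'E'
from h import *
np.set_printoptions(precision=4,suppress=True)
a=[]
for f,(u0,v0,u1,v1) in (('t1.png',(320,140,410,220)),('s1.png',(100,160,190,265))):
    s=np.load('pics/'+f+'.npz');w=cloud(s);c=w[v0:v1,u0:u1]
    m=(c[...,2]>.12)&(c[...,2]<.22)
    im=cv2.convertScaleAbs(s['color'][v0:v1,u0:u1],alpha=1.5); im2=im.copy(); im2[m]=(0,0,255)
    a.append(cv2.resize(np.hstack([im,im2]),(720,290),interpolation=0))
    p=c[m]; print(f,len(p),p.min(0),p.max(0))
    for x in np.arange(.48,.7,.02):
        q=p[abs(p[:,0]-x)<.01]; 
        L=q[q[:,1]>-.25];R=q[q[:,1]<=-.25]
        print(round(x,3),len(L),len(R),L.mean(0) if len(L) else '',R.mean(0) if len(R) else '')
    b=c[(c[...,2]>.002)&(c[...,2]<.016)&(s['color'][v0:v1,u0:u1].max(-1)<70)]
    print('base',cv2.minAreaRect(b[:,:2].astype('float32')*1000))
cv2.imwrite('pics/c1.png',np.vstack(a))
E
```

```text
t1.png 416 [ 0.5257 -0.2972  0.12  ] [ 0.6753 -0.2079  0.1849]
0.48 0 0  
0.5 0 0  
0.52 5 5 [ 0.5272 -0.2163  0.1765] [ 0.5284 -0.2921  0.1793]
0.54 19 20 [ 0.5398 -0.2161  0.1661] [ 0.5407 -0.2917  0.1659]
0.56 21 21 [ 0.5611 -0.2146  0.1585] [ 0.5598 -0.2911  0.1577]
0.58 20 21 [ 0.5808 -0.2151  0.1571] [ 0.5797 -0.2911  0.1583]
0.6 21 20 [ 0.6004 -0.2153  0.1571] [ 0.5994 -0.2913  0.1579]
0.62 20 20 [ 0.6199 -0.2149  0.1577] [ 0.6203 -0.2891  0.1575]
0.64 19 21 [ 0.6417 -0.2127  0.1579] [ 0.6399 -0.289   0.1582]
0.66 67 62 [ 0.6637 -0.2286  0.156 ] [ 0.6633 -0.2737  0.158 ]
0.68 11 23 [ 0.6709 -0.2338  0.1585] [ 0.6726 -0.2729  0.1583]
base ((606.29833984375, -252.50668334960938), (164.17068481445312, 130.92416381835938), 1.1577140092849731)
s1.png 465 [ 0.5267 -0.2977  0.1205] [ 0.6799 -0.209   0.1802]
0.48 0 0  
0.5 0 0  
0.52 1 0 [ 0.5267 -0.2182  0.1749] 
0.54 30 29 [ 0.5396 -0.2177  0.1685] [ 0.54   -0.2935  0.169 ]
0.56 16 18 [ 0.5597 -0.2175  0.1583] [ 0.5596 -0.2937  0.1587]
0.58 17 18 [ 0.5792 -0.2167  0.1574] [ 0.5805 -0.2932  0.1575]
0.6 17 20 [ 0.6018 -0.2157  0.1582] [ 0.5997 -0.2913  0.1575]
0.62 17 16 [ 0.6209 -0.2159  0.1576] [ 0.6209 -0.2906  0.1586]
0.64 17 18 [ 0.6404 -0.2148  0.158 ] [ 0.6395 -0.2902  0.158 ]
0.66 36 31 [ 0.6638 -0.2234  0.1582] [ 0.6634 -0.28    0.1591]
0.68 73 91 [ 0.6738 -0.2355  0.1515] [ 0.6749 -0.267   0.1524]
base ((606.7318115234375, -254.61773681640625), (172.32704162597656, 130.04359436035156), 1.4322034120559692)
```

View pics/c1.png

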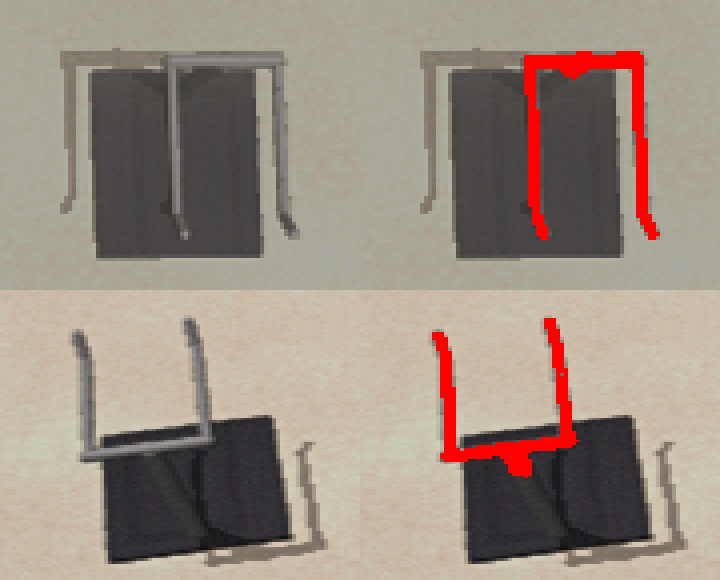

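Stand origin is at about (0.563, -0.254), yaw about +1.2°. The small basket's handle is at (0.565, 0.028) at 73.3°. I'll approach with the jaws across the bar, turning about -88°.

```bash
python3 -m pendant '[[[0,0,-8,3,-3.6,0,0],[0,0,-16,6,-7.2,0,0],[0,0,-24,9,-10.8,0,0],[0,0,-32,12,-14.4,0,0],[0,0,-40,15,-18,0,0]]]'
python3 -m pendant '[[[0,0,-8,3,-3.6,0,0],[0,0,-16,6,-7.2,0,0],[0,0,-24,9,-10.8,0,0],[0,0,-32,12,-14.4,0,0],[0,0,-40,15,-18,0,0]]]'
```

```text
t: 0.6
ee_pos: [0.3205, 0.3148, 0.2305]
orientation: [-0.001, 0.494, 0.869, -0.001]
force: [-0.0, 0.7, -0.4]
finger_gap: 0.0851
t: 1.1
ee_pos: [0.4713, 0.133, 0.2303]
orientation: [-0.001, 0.763, 0.646, -0.001]
force: [0.3, 0.7, 0.0]
finger_gap: 0.0853
```

```bash
python3 -m pendant '[[[0,0,-3,3,-3.4,0,0],[0,0,-5,6,-6.8,0,0],[0,0,-7.3,9.4,-10.5,0,0],[0,0,-7.3,9.4,-10.5,0,0],[0,0,-7.3,9.4,-10.5,0,0]]]'
python3 - <<'E'
from h import *
np.set_printoptions(precision=4,suppress=True)
s=snap('wrist','w1.png');w=cloud(s);h=w[...,2]
p=w[(h>.115)&(h<.145)]
print(len(p),p.min(0),p.max(0)) if len(p) else print('none')
if len(p):
    print(cv2.minAreaRect(p[:,:2].astype('float32')*1000),cv2.fitLine(p[:,:2].astype('float32'),4,0,1e-4,1e-4).ravel(),np.median(p[:,2]))
print(robot.state()['ee_pos'],robot.state()['orientation'])
E
```

```text
t: 1.6
ee_pos: [0.5652, 0.0271, 0.2293]
orientation: [-0.002, 0.804, 0.595, -0.001]
force: [-0.4, 0.1, -0.2]
finger_gap: 0.0856
2494 [ 0.5409 -0.2493  0.1151] [0.6763 0.0905 0.1359]
((595.0040893554688, -87.58187866210938), (76.75919342041016, 353.5731506347656), 14.444968223571777) [0.2418 0.9703 0.5644 0.02  ] 0.1338088080911672
[0.5647 0.028  0.2296] [-0.0017  0.8032  0.5957 -0.0012]
```

View pics/w1.png

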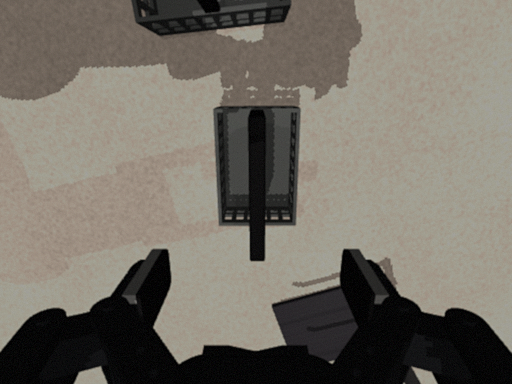

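The wrist view shows the bar upright at column 257, centred between the fingers (140–165 and 345–370) and aligned with them. Descending and closing.

```bash
python3 -m pendant '[[[0,0,0,0,0,-4,0],[0,0,0,0,0,-8,0],[0,0,0,0,0,-11.2,0],[0,0,0,0,0,-11.8,0],[0,0,0,0,0,-11.8,0]]]'
python3 -m pendant '[[[0,0,0,0,0,0,255],[0,0,0,0,0,0,255],[0,0,0,0,0,0,255],[0,0,0,0,0,0,255],[0,0,0,0,0,0,255]]]'
python3 -m pendant '[[[0,0,0,0,0,0,255],[0,0,0,0,0,0,255],[0,0,0,0,0,0,255],[0,0,0,0,0,0,255],[0,0,0,0,0,0,255]]]'
```

```text
t: 2.15
ee_pos: [0.564, 0.0291, 0.1115]
orientation: [-0.002, 0.803, 0.596, -0.002]
force: [1.1, 0.2, 0.1]
finger_gap: 0.0853
t: 2.65
ee_pos: [0.5644, 0.0289, 0.1121]
orientation: [-0.002, 0.803, 0.596, -0.001]
force: [4.8, -2.7, 8.8]
finger_gap: 0.013
t: 3.15
ee_pos: [0.5644, 0.0289, 0.1121]
orientation: [-0.002, 0.803, 0.596, -0.001]
force: [0.7, -0.4, -0.4]
finger_gap: 0.0127
```

```bash
python3 -m pendant '[[[0,0,0,0,0,1,255],[0,0,0,0,0,3,255],[0,0,0,0,0,5.5,255],[0,0,0,0,0,8.5,255],[0,0,0,0,0,8.5,255]]]'
python3 -m pendant '[[[0,0,2,-2,-2,0,255],[0,0,5,-4,-5,0,255],[0,0,8,-6,-8,0,255],[0,0,11,-8,-11,0,255],[0,0,14,-9.5,-14,0,255]]]'
python3 -m pendant '[[[0,0,1,0,-3,0,255],[0,0,2,0,-6,0,255],[0,0,3,0,-9,0,255],[0,0,4,0,-11.5,0,255],[0,0,4,0,-13,0,255]]]'
```

```text
t: 3.65
ee_pos: [0.5665, 0.0288, 0.2019]
orientation: [0.001, 0.803, 0.596, 0.002]
force: [0.7, -0.1, -1.0]
finger_gap: 0.0131
t: 4.15
ee_pos: [0.4698, -0.1118, 0.2015]
orientation: [0.0, 0.723, 0.691, 0.002]
force: [-0.2, -1.3, -2.0]
finger_gap: 0.0128
t: 4.65
ee_pos: [0.4693, -0.2433, 0.201]
orientation: [-0.0, 0.699, 0.715, 0.001]
force: [0.3, 0.9, -2.0]
finger_gap: 0.0128
```

```bash
python3 -m pendant '[[[0,0,0,0,-0.6,0,255],[0,0,0,0,-1.1,0,255],[0,0,0,0,-1.1,0,255]]]'
python3 - <<'E'
from h import *
np.set_printoptions(precision=4,suppress=True)
a=snap('scene','s2.png');b=snap('top','t2.png')
for n,s in(('scene',a),('top',b)):
    w=cloud(s); dark=s['color'].max(-1)<60
    p=w[(w[...,0]>.40)&(w[...,0]<.524)&(w[...,1]>-.36)&(w[...,1]<-.15)]
    body=p[(p[:,2]>.06)&(p[:,2]<.17)]
    bar=p[(p[:,2]>.19)&(p[:,2]<.235)&((p[:,1]>-.22)|(p[:,1]<-.285))]
    for k,q in(('body',body),('bar',bar)):
        print(n,k,len(q),cv2.minAreaRect(q[:,:2].astype('float32')*1000),q[:,2].min(),q[:,2].max())
    for sd in (bar[bar[:,1]>-.25],bar[bar[:,1]<-.25]): print(np.median(sd,0),len(sd))
c=np.hstack([cv2.resize(a['color'][130:270,80:260],(400,311)),cv2.resize(b['color'][130:270,290:470],(400,311))])
cv2.imwrite('pics/c2.png',cv2.convertScaleAbs(c,alpha=1.5))
print(robot.state()['ee_pos'],robot.state()['orientation'])
E
```

```text
t: 4.95
ee_pos: [0.4693, -0.254, 0.2008]
orientation: [-0.001, 0.699, 0.715, 0.002]
force: [0.7, 0.0, -1.2]
finger_gap: 0.0127
scene body 1456 ((472.584228515625, -255.3056640625), (97.62213134765625, 134.1604766845703), 2.4136407375335693) 0.08587986130897712 0.16817234590124006
scene bar 163 ((471.2317810058594, -255.46820068359375), (18.965679168701172, 129.58372497558594), 1.0649367570877075) 0.1900912907621008 0.22626627342911443
[ 0.4744 -0.2001  0.2219] 74
[ 0.4757 -0.3081  0.2213] 89
top body 834 ((470.8008117675781, -252.73748779296875), (88.35137939453125, 133.2667236328125), 1.14548921585083) 0.08468809009124076 0.16908666818173826
top bar 73 ((467.8073425292969, -203.7405242919922), (32.00693130493164, 11.986170768737793), 89.2688980102539) 0.19378051537293822 0.2274798264466279
[ 0.4677 -0.2013  0.2228] 73
[nan nan nan] 0
[ 0.4694 -0.2535  0.201 ] [-0.0007  0.6989  0.7152  0.0016]
  return _methods._mean(a, axis=axis, dtype=dtype,
  ret = um.true_divide(
```

View pics/c2.png

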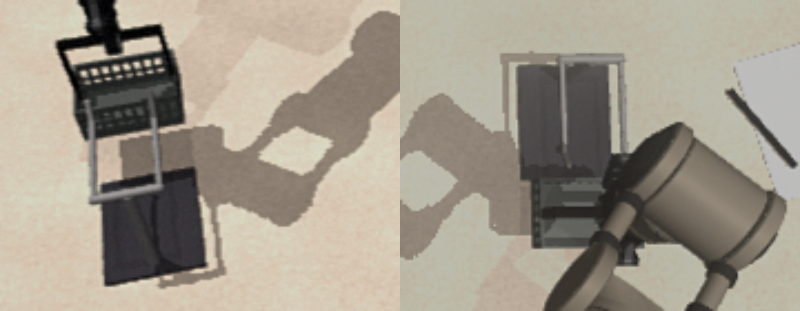

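The basket is held level in front of the hook. In the left crop both prongs lie between the hoop's uprights, and the y centres agree to about 1 mm. Moving in over the tips.

```bash
python3 -m pendant '[[[0,0,0,0,0,-0.6,255],[0,0,0,0,0,-1.2,255],[0,0,0,1.5,0,-1.2,255],[0,0,0,3,0,-1.2,255],[0,0,0,5,0.1,-1.2,255]]]'
python3 -m pendant '[[[0,0,0,1.5,0,0,255],[0,0,0,3,0.1,0,255],[0,0,0,4.4,0.1,0,255],[0,0,0,4.9,0.1,0,255],[0,0,0,4.9,0.1,0,255]]]'
python3 -m pendant '[[[0,0,0,0,0,-1,255],[0,0,0,0,0,-2,255],[0,0,0,0,0,-3,255],[0,0,0,0,0,-3.4,255],[0,0,0,0,0,-3.6,255]]]'
```

```text
t: 5.55
ee_pos: [0.5194, -0.2521, 0.1884]
orientation: [-0.001, 0.699, 0.715, 0.001]
force: [0.1, 0.0, -1.4]
finger_gap: 0.0129
t: 6.05
ee_pos: [0.5685, -0.2506, 0.1876]
orientation: [-0.002, 0.699, 0.715, 0.001]
force: [-0.3, 0.2, -1.7]
finger_gap: 0.0126
t: 6.55
ee_pos: [0.5681, -0.2505, 0.1507]
orientation: [-0.002, 0.699, 0.715, 0.001]
force: [0.4, -0.2, -0.7]
finger_gap: 0.0126
```

```bash
python3 -m pendant '[[[0,0,0,0,0,-0.2,255],[0,0,0,0,0,-0.4,255],[0,0,0,0,0,-0.4,255]]]'
python3 -m pendant '[[[0,0,0,0,0,-0.1,255],[0,0,0,0,0,-0.2,255],[0,0,0,0,0,-0.2,255]]]'
```

```text
t: 6.85
ee_pos: [0.5681, -0.2505, 0.1466]
orientation: [-0.002, 0.699, 0.715, 0.001]
force: [-0.1, 1.0, -1.7]
finger_gap: 0.0129
t: 7.15
ee_pos: [0.5682, -0.2506, 0.145]
orientation: [-0.002, 0.699, 0.715, 0.001]
force: [-0.1, 0.6, -0.3]
finger_gap: 0.0123
```

```bash
python3 -m pendant '[[[0,0,0,0,0,-0.1,255],[0,0,0,0,0,-0.1,255]]]'
python3 -m pendant '[[[0,0,0,0,0,0,255],[0,0,0,0,0,0,255]]]'
```

```text
t: 7.35
ee_pos: [0.5683, -0.2506, 0.1449]
orientation: [-0.002, 0.699, 0.715, 0.001]
force: [-2.2, 1.7, 4.9]
finger_gap: 0.0127
t: 7.55
ee_pos: [0.5683, -0.2506, 0.1449]
orientation: [-0.002, 0.699, 0.715, 0.001]
force: [-0.5, 0.3, 1.9]
finger_gap: 0.0129
```

Contact: the wrist force has turned upward, +2 to 5 N. Releasing gradually.

```bash
python3 -m pendant '[[[0,0,0,0,0,0,200],[0,0,0,0,0,0,185],[0,0,0,0,0,0,170],[0,0,0,0,0,0,150],[0,0,0,0,0,0,120]]]'
python3 -m pendant '[[[0,0,0,0,0,0,80],[0,0,0,0,0,0,80],[0,0,0,0,0,0,80],[0,0,0,0,0,0,80],[0,0,0,0,0,0,80]]]'
python3 - <<'E'
from h import *
a=snap('scene','s3.png');b=snap('wrist','w3.png')
c=np.hstack([cv2.resize(a['color'][130:270,80:260],(400,311)),cv2.resize(b['color'],(400,311))])
cv2.imwrite('pics/c3.png',cv2.convertScaleAbs(c,alpha=1.7))
E
```

```text
t: 8.05
ee_pos: [0.5683, -0.2507, 0.1449]
orientation: [-0.002, 0.699, 0.715, 0.001]
force: [-0.0, -0.9, -0.1]
finger_gap: 0.0455
t: 8.55
ee_pos: [0.5683, -0.2506, 0.1449]
orientation: [-0.002, 0.699, 0.715, 0.001]
force: [1.2, -0.2, -0.7]
finger_gap: 0.0584
```

View pics/c3.png

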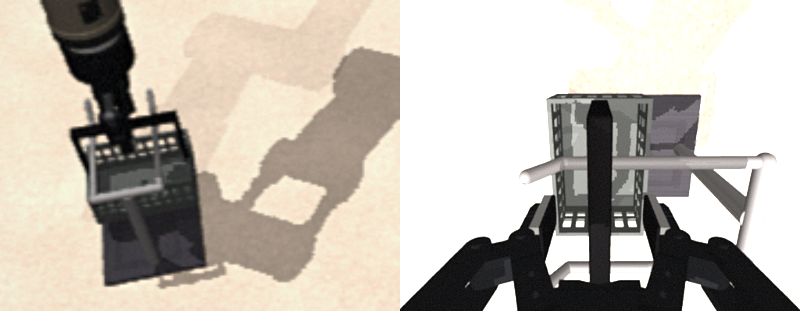

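The basket hangs with the bar (wrist crop, column 600) across both prongs and clear of the open fingers at columns 540 and 655. Retracting straight up, then back.

```bash
python3 -m pendant '[[[0,0,0,0,0,1,80],[0,0,0,0,0,3,80],[0,0,0,0,0,6,80],[0,0,0,0,0,10,80],[0,0,0,0,0,14,80]]]'
python3 -m pendant '[[[0,0,0,-3,0,2,80],[0,0,0,-6,2,3,80],[0,0,0,-9,5,3,80],[0,0,0,-12,9,3,80],[0,0,0,-15,12,3,80]]]'
python3 -m pendant '[[[0,0,0,0,3,0,80],[0,0,0,0,7,0,80],[0,0,0,0,11,0,80],[0,0,0,0,15,0,80],[0,0,0,0,15,0,80]]]'
python3 - <<'E'
from h import *
np.set_printoptions(precision=4,suppress=True)
for i in range(2):
  a=snap('scene',f's{4+i}.png');b=snap('top',f't{4+i}.png')
  for n,s in(('scene',a),('top',b)):
    w=cloud(s); p=w.reshape(-1,3)
    p=p[(abs(p[:,0]-.568)<.06)&(abs(p[:,1]+.253)<.075)]
    q=p[(p[:,2]>.02)&(p[:,2]<.12)]
    print(n,'body',cv2.minAreaRect(q[:,:2].astype('float32')*1000),q[:,2].min())
    q=p[(p[:,2]>.155)&(p[:,2]<.178)&(p[:,0]>.55)&(p[:,0]<.59)]
    for sd in(q[q[:,1]>-.205],q[(q[:,1]<-.225)&(q[:,1]>-.28)],q[q[:,1]<-.3]): print('bar',np.median(sd,0),len(sd))
    p=w.reshape(-1,3);q=p[(abs(p[:,0]-.59)<.13)&(abs(p[:,1]-.28)<.13)&(p[:,2]>.03)&(p[:,2]<.2)]
    print('large',cv2.minAreaRect(q[:,:2].astype('float32')*1000))
c=np.hstack([cv2.resize(a['color'][130:270,80:260],(400,311)),cv2.resize(b['color'],(400,311))])
cv2.imwrite('pics/c4.png',cv2.convertScaleAbs(c,alpha=1.5))
for k in('s','t'): print(k,[ (cv2.absdiff(cv2.imread(f'pics/{k}1.png'),cv2.imread(f'pics/{k}5.png'))[r].mean()) for r in ([np.s_[180:215,105:145]] if k=='t' else [np.s_[135:185,362:392]])])
E
```

```text
t: 9.15
ee_pos: [0.5681, -0.2505, 0.2869]
orientation: [-0.002, 0.699, 0.715, 0.001]
force: [0.1, 0.1, 0.0]
finger_gap: 0.0584
t: 9.65
ee_pos: [0.4166, -0.1289, 0.3178]
orientation: [-0.001, 0.699, 0.715, 0.002]
force: [0.3, 1.2, -0.2]
finger_gap: 0.0585
t: 10.15
ee_pos: [0.4161, 0.0249, 0.3189]
orientation: [-0.001, 0.697, 0.717, 0.003]
force: [-0.4, -0.6, 0.0]
finger_gap: 0.0585
scene body ((570.231201171875, -252.2471923828125), (96.07743835449219, 132.6060333251953), 1.212312936782837) 0.0298917606469974
bar [ 0.5723 -0.1953  0.166 ] 41
bar [ 0.5726 -0.2531  0.1667] 110
bar [ 0.5747 -0.3091  0.1669] 37
large ((593.0771484375, 278.2619323730469), (202.17068481445312, 146.226318359375), 79.0296401977539)
top body ((567.3731689453125, -251.3855743408203), (90.21891784667969, 134.90646362304688), 1.4144271612167358) 0.02657913771368029
bar [ 0.5654 -0.1946  0.1673] 38
bar [ 0.5665 -0.2522  0.1675] 97
bar [ 0.5674 -0.3081  0.1673] 25
large ((590.6221313476562, 278.9360046386719), (201.38941955566406, 141.00827026367188), 78.6313247680664)
scene body ((568.850341796875, -252.63674926757812), (97.28752136230469, 132.87158203125), 1.4601906538009644) 0.030532898731551024
bar [ 0.572  -0.1956  0.1666] 40
bar [ 0.5726 -0.2526  0.1669] 110
bar [ 0.5748 -0.3096  0.1658] 36
large ((592.2822875976562, 277.7451171875), (201.08238220214844, 147.02813720703125), 78.26307678222656)
top body ((567.3141479492188, -250.9641876220703), (90.39659118652344, 133.7599639892578), 1.137837290763855) 0.026619784239608243
bar [ 0.5657 -0.1949  0.1669] 39
bar [ 0.5665 -0.2514  0.1673] 96
bar [ 0.5675 -0.3078  0.1671] 25
large ((590.3612060546875, 279.228515625), (201.0963592529297, 140.494140625), 78.57820892333984)
s [np.float64(1.344)]
t [np.float64(4.442142857142857)]
```

View pics/c4.png

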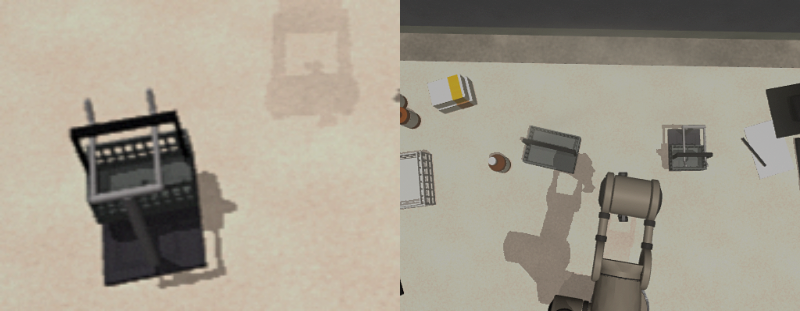

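The bar rests level on both prongs: top at 0.167 m at both ends and the middle, and the body is centred under it. The large basket and bottle haven't moved, and the arm is clear.

```bash
python3 -m pendant '[[[0,0,0,0,0,0,80],[0,0,0,0,0,0,80],[0,0,0,0,0,0,80],[0,0,0,0,0,0,80],[0,0,0,0,0,0,80]]]'
python3 -c "
from cell import robot
print(robot.sign_off())"
```

```text
t: 10.85
ee_pos: [0.4167, 0.0202, 0.3181]
orientation: [-0.001, 0.699, 0.715, 0.002]
force: [0.8, 0.2, -0.7]
finger_gap: 0.0584
the job is handed in; nothing more can be done
None
```

The small basket is hanging by its handle on both prongs of the double hook, and I handed the job in at about 10.9 s of the 54 s allowed. I gripped it by the middle of its handle, carried it in over the prong tips from the robot side and lowered it until the prongs took its weight. I then opened the gripper and backed the arm well clear.

- **Level:** the last pictures put the handle's top at about 0.167 m at both ends and the middle. That matches a 9 mm bar resting on prongs whose tops are at 0.159 m.
- **Position:** the handle is about 4 mm in from the hook's middle in the top view. The body hangs directly under it, turned about 1.2° like the stand.
- **Still:** two sets of pictures 0.1 s apart agreed to about 1.5 mm. I let another 0.5 s pass before handing in but took no picture after it.
- **Left alone:** the large basket measured within 1 mm of where it started. I did not measure the bottle's position, but it looks unmoved; the small differences between its before and after pictures look like shadow changes.
- **Disagreement:** the scene and top cameras differ by 2–7 mm in x on the handle. This is mostly more than the 2 mm calibration allowance, but both still show the handle at or close to the 0–10 mm target.

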